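# Put the examined rock away and close the specimen case

## Robot

A 6-joint arm with a two-finger parallel gripper is mounted at the origin on the work surface. World frame = base frame: x ahead of the robot, y to its left, z up, the work surface at z = 0. Lengths are in m, angles in rad, forces in N, time in s.
With the tool pointing down it reaches from about 0.4 to 0.825 m from the base axis. Payload 7 kg.
Tool frame: the origin (TCP) lies at the very end of the fingers, on their centre line; the grasp point (between the pads) lies 19 mm behind it; z points along the fingers, y is the direction in which the jaws open and shut (so a half turn about z gives the same grasp; the last joint's range is limited). The gripper opens to 88 mm and grips with 3 to 60 N. Pads are 19 mm wide; open, the fingers measure 130 mm over their backs; the gripper's body (78 mm by 193 mm) begins 47 mm behind the grasp point.
Start: joints at [1.619, 0.359, 0.012, 0, -1.224, -0.288], TCP at [0.16, 0.656, 0.227] pointing down, gripper open.
Joint ranges: [-3.07, 3.07], [-1.43, 2.12], [-1.02, 1.25], [-3.03, 1.67], [-3.05, -0], [-3.03, 3.03]. Speed limits (rad/s): [2.39, 2.39, 3.01, 3.14, 3.14, 3.14].

## Interface

Orientations are given as [roll, pitch, yaw] about the fixed x, y, z axes, in that order (R = Rz(yaw) Ry(pitch) Rx(roll)).
In Python, from station import arm gives the robot as it stands.
- The arm moves only by the shell command python3 -m inch 'ROWS' [FORCE]. ROWS is text: rows parted by semicolons, each of 7 numbers parted by spaces: the closure, from 0 (fully open) to 1 (shut), then the shift along the tool's x, y, z each as a share of 300 mm, from -1 to 1, then the turn, a rotation vector about the tool's x, y, z each as a share of 60 degrees, from -1 to 1. In form: grip tx ty tz rx ry rz; .... A call has 1 to 12 rows; each row is the pose to reach, as a shift and turn from the pose commanded when the call began, along the tool's axes at that moment; what a row does not reach only later rows make up. A row lasts 1/10 s, in which the tool goes at most 50 mm and 8.59 degrees, less where a joint would pass 70% of its speed; a pose out of reach is approached as far as the arm can. A call with a number of a shift or a turn outside -1 to 1 is refused whole. A call with a gripper value outside its range is refused whole. The fingers move at their own pace and stop on an object; FORCE is the grip in N (left out, the last holds). Time passes only in rows, so rows that repeat a pose let the fingers close. It gives the time, the measured TCP pose, the force and the opening at its end, in the units of the state.
- arm.get_state(): the state, without advancing time (a new reading comes with each control period).
- arm.grab_frame(name): name is "scene" or "top" or "wrist"; returns a dict with "img" (384x512x3 uint8, red, green, blue), "range_z" (384x512 float32, m along the optical axis (not along the pixel's ray), 0 where there is no reading), "fx", "fy", "cx", "cy" (pixels), "extrinsics" (4x4, takes a point from world to camera coordinates); the wrist camera has in their place "tool_from_camera" (4x4, takes a point from camera to tool coordinates, whose origin is the TCP and whose axes are the flange's). Camera axes: x right, y up, looking along -z (the intrinsics and any distortion apply to the point x, -y, -z); pixel columns grow to the right and rows downward; lengths in m; the calibration is good to about 2 mm. A picture is of the moment at which its call begins: read the wrist's pose just before it.
- arm.job_done(): hands the job in, once; it reports no verdict.
The state is a dict: "t": time; "q": joint angles; "qd": joint speeds; "joint_efforts": joint torques, N m; "eef_pos": TCP position; "ee_rot": TCP orientation; "force": force on the tool from outside, world axes, zero at the start; "moment": the same for the moment, N m; "width": finger opening in m.
Only numpy, scipy, OpenCV 4.12 (cv2) and the standard library are available. Lean on these libraries where they do the work, as an engineer would, in place of code of your own. Each camera call takes 0.05 s, during which the arm holds its last target.

## Task

The rock fragment under the microscope has been examined: take it off the stage without bumping the microscope's column or head, and set it down (do not drop it) in the open specimen case. Then fold the lid fully shut without slamming it, and after that fold the steel clasp fully down flat against the front of the case. Leave everything else on the bench where it lies.

Things in the scene. Friction and masses are not known exactly. Their poses are not given: they have to be found in the camera images.
- rock: Grey-brown faceted rock fragment, 70 to 110 g, about 46 long (its x) x 28 wide (its y) x 30 to 32 mm high, lying on the microscope's stage; origin at the centre of its underside, z up. Its flat 28 mm sides face +-y. Its x axis is within 0.25 rad of the microscope's x axis.
- rock_center (a point): Centre of the rock, 15 mm above its origin.
- scope: Base of the stereo microscope, fixed: cream slab, top (the stage) 35 mm above the bench, x -100 to +100, y -95 to +185 mm about the origin, which lies on the bench under the optical axis; z up. Open side -x (to the robot), column at +y. The rock lies 5 to 35 mm to -x of the axis, within 25 mm in y.
- scope_head: Microscope column and head, axes as the base; not to be bumped. Column at y 120-170 mm, x +-28 (focus knobs at y 145, z 200: x +-63). Black objective on the optical axis, radius 36, underside at z 200 (165 over the stage); from z 250 to 365 a head of radius 50. Gooseneck lamp on the +x+y side, tip at (70, 45, 125). Only a gripper leaning back about 40 deg, reaching in from -x, fits under.
- case: Open grey plastic specimen case, fixed to the bench: 130 (x) x 170 (y) x 60 mm high, walls and floor 4 mm, empty. Origin at the centre of its underside, z up. Lid hinge along its +x rim, clasp on its -x (front) side.
- lid (a joint): Lid angle, rad: 0 shut, grows as it opens; starts at 1.45 to 1.75 (about upright). Flat grey plate 130 x 170 x 6 mm hinged about the line x = 65, z = 60 mm of the case. Stiff hinge: it stays where left, 1 to 2 N at its edge moves it. It can be pushed shut from behind (+x side), then down on top; shut, its top is 67 mm above the bench.
- clasp (a joint): Steel clasp's angle to the lid, rad: 0 folded flat against the case's front, 1.57 straight out from the lid's free edge; starts 1.4 to 1.8. Flap 40 mm wide (y), 34 long, 4 thick at the middle of that edge, hinged along y; lid shut, its hinge is at x = -71, z = 63 mm of the case. Stiff, stays where left, about 1 N moves it: push it down from above, then in towards the case.
- clasp_tip (a point): Middle of the clasp's free edge.
- lid_edge (a point): Middle of the lid's free edge, on its outer (upper, when shut) face.
- tweezers: Steel tweezers 115 mm long, lying between microscope and case; leave alone. Origin at its underside.
- jar: Glass jar, 50 mm wide, 70 mm high; leave alone.
- brush: Brush 170 mm long, lying on the robot's right of the case; leave alone.
- dish: Round steel bowl, 100 mm wide, 40 mm high; leave alone.
- vial: Small vial, 28 mm wide, 60 mm high, standing on the robot's side of the tweezers; leave alone.

How it is judged:
On the way, in this order (a step that is already met when the one before it is completed fails the run):
1. the rock has been set down in the case and let go (x of rock_center in the frame of case between -0.058 and 0.058 m and y of rock_center in the frame of case between -0.078 and 0.078 m and z of rock_center in the frame of case between 0 and 0.045 m and contact force between the fingers and rock below 0.1 N and linear speed of rock below 0.03 m/s), for 0.2 s.
2. the lid is shut (value of joint lid below 0.06 rad and x of rock_center in the frame of case between -0.058 and 0.058 m and y of rock_center in the frame of case between -0.078 and 0.078 m and z of rock_center in the frame of case between 0 and 0.045 m), for 0.2 s.
3. the clasp is folded down (value of joint clasp below 0.15 rad and value of joint lid below 0.06 rad), for 0.2 s.
At the end, for the whole second after the job is handed in: The rock lies at rest inside the case, the lid is shut to within 0.06 rad and the clasp is down to within 0.15 rad (all of step 3 and x of rock_center in the frame of case between -0.058 and 0.058 m and y of rock_center in the frame of case between -0.078 and 0.078 m and z of rock_center in the frame of case between 0 and 0.045 m and linear speed of rock below 0.03 m/s); the robot touches nothing.
It fails at once if the microscope's column or head is bumped (over 5 N) (contact force between any of the arm, the fingers, rock and scope_head above 5 N).
It fails at once if the rock is dropped from more than about 40 mm, or thrown (contact force between the fingers and rock below 0.05 N and linear speed of rock above 0.9 m/s).
It fails at once if the lid is slammed (faster than 4 rad/s) (velocity of joint lid below -4 rad/s).
It fails at once if something else on the bench is moved by more than 20 mm (distance of any of tweezers, jar, brush, dish, vial from where it was at the start of the episode above 0.02 m).
It also fails if it takes over 64 s, if anything falls off the work surface, if the arm or the gripper's body presses on something with over 40 N, if the wrist force passes 120 N, or if a joint passes its speed limit or range.

## Working session

There is one attempt and no reset: what is moved stays moved. The work goes in short steps, Python scripts to look and compute and a shell command to move; the robot and the scene stay as the last step left them, time stands still between calls to the robot, and variables do not carry over. Pictures are saved under pics/ and viewed, and the job is handed in when it is done.

```bash
ls; mkdir -p pics; cat > h.py <<'E'
import numpy as np, cv2
from scipy.spatial.transform import Rotation as R
from station import arm
def shot(n,fn):
    s=arm.get_state(); f=arm.grab_frame(n); f['state']=s
    cv2.imwrite('pics/'+fn+'.png',f['img'][:,:,::-1]); 
    np.savez('pics/'+fn+'.npz',**{k:v for k,v in f.items() if k!='state'},p=s['eef_pos'],r=s['ee_rot'])
    return f
def T_wc(f):
    if 'extrinsics' in f: return np.linalg.inv(f['extrinsics'])
    T=np.eye(4);T[:3,:3]=R.from_euler('xyz',f['r']).as_matrix();T[:3,3]=f['p'];return T@f['tool_from_camera']
def cloud(f):
    z=f['range_z'];v,u=np.mgrid[:z.shape[0],:z.shape[1]]
    P=np.stack([(u-f['cx'])/f['fx']*z,-(v-f['cy'])/f['fy']*z,-z],-1)
    T=T_wc(f);W=P@T[:3,:3].T+T[:3,3];W[z==0]=np.nan;return W
def load(fn): return dict(np.load('pics/'+fn+'.npz'))
E
python3 - <<'E'
from h import *
for n in ['scene','top','wrist']:
    f=shot(n,n+'0'); print(n,[k for k in f],f['fx'],f['cx'],f['cy'])
print(arm.get_state())
f=load('top0');print(T_wc(f)); print(T_wc(load('scene0')))
print(load('wrist0')['tool_from_camera'])
E
```

```text
pics
scene ['img', 'range_z', 'fx', 'fy', 'cx', 'cy', 'extrinsics', 'state'] 419.2581412299192 254.79949160805597 185.05636188595722
top ['img', 'range_z', 'fx', 'fy', 'cx', 'cy', 'extrinsics', 'state'] 384.71066875908065 253.52762937292434 189.38072772029898
wrist ['img', 'range_z', 'fx', 'fy', 'cx', 'cy', 'tool_from_camera', 'state'] 334.4903154349463 252.38464868307608 195.00545455803922
{'t': 0.15, 'q': array([ 1.61907769e+00,  3.59241735e-01,  1.12860088e-02, -2.49741013e-04,
       -1.22411594e+00, -2.88095125e-01]), 'qd': array([ 1.00769565e-03, -2.53677860e-03,  2.20113899e-03,  5.31353634e-04,
       -7.50608090e-04, -4.41424058e-05]), 'joint_efforts': array([-6.86201911e-04, -5.83272099e+01,  2.93292439e+01,  7.00119451e+00,
        8.84060893e-03, -1.13186934e-04]), 'eef_pos': array([0.16027058, 0.65531871, 0.22583353]), 'ee_rot': array([ 3.14030316e+00, -1.37261858e-04, -2.39898684e-01]), 'force': array([-0.39495745,  0.41803702, -0.1344326 ]), 'moment': array([-0.02336775, -0.01731918, -0.00145713]), 'width': 0.08755273377674445}
[[ 0.01583889  0.99884153 -0.04543937  0.46110883]
 [-0.99987244  0.01572892 -0.00277672 -0.07022114]
 [-0.00205879  0.04547755  0.99896324  1.07010285]
 [ 0.          0.          0.          1.        ]]
[[-0.6344484  -0.53456155  0.55831817  1.06914714]
 [ 0.7727836  -0.4230071   0.47314955  0.4017527 ]
 [-0.016755    0.7316481   0.68147657  0.76636442]
 [ 0.          0.          0.          1.        ]]
[[-6.79944353e-04  9.63944206e-01  2.66103560e-01  7.30438786e-02]
 [ 9.99999768e-01  6.44145466e-04  2.21808023e-04 -1.09410511e-03]
 [ 4.24011574e-05  2.66103649e-01 -9.63944421e-01 -1.59002557e-01]
 [ 0.00000000e+00  0.00000000e+00  0.00000000e+00  1.00000000e+00]]
```

View pics/scene0.png

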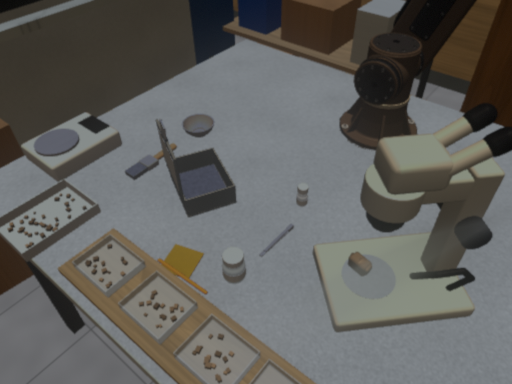

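View pics/top0.png

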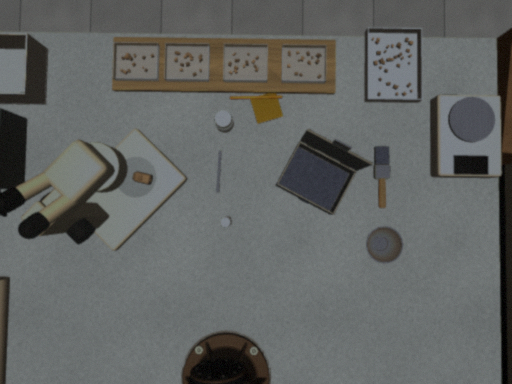

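View pics/wrist0.png

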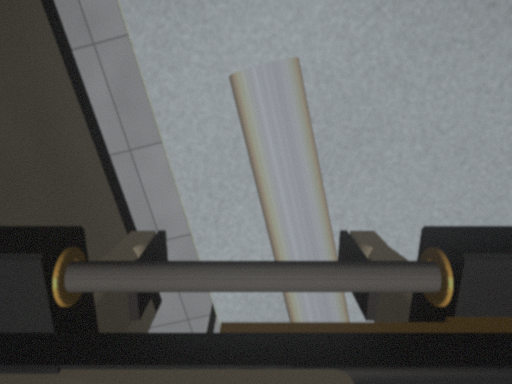

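The scene view shows the rock at about (360,262) on the stage, the case at (205,180) with its lid upright, and the jar, vial and tweezers between them. In the top view the rock is at (142,178), the case spans roughly (280–368, 130–212), the clasp is at (342,146) and the brush at (382,175). Next I'll measure.

```bash
python3 - <<'E'
from h import *
f=load('top0');W=cloud(f)
def p(u,v): print((u,v),W[v,u].round(3))
for uv in [(250,280),(150,190),(165,190),(140,150),(142,178),(223,120),(226,222),(219,170),(381,170),(384,245),(320,180),(303,185),(325,175),(342,146),(310,132),(335,155),(365,165),(100,230),(100,165)]: p(*uv)
# stage
def rect(m,name):
    m=m.astype(np.uint8)
    n,l,s,c=cv2.connectedComponentsWithStats(m)
    i=1+np.argmax(s[1:,4]); P=W[l==i][:,:2].astype(np.float32)
    r=cv2.minAreaRect(P); print(name,s[i],r,W[l==i][:,2].mean()); print(cv2.boxPoints(r).round(3))
z=W[...,2];Y=W[...,1];X=W[...,0]
reg=(Y>0.05)&(Y<0.5)
m=(abs(z-.035)<.008)&reg; rect(m,'stage')
m=(z>.05)&(z<.085)&reg&(X>.4); rect(m,'rock')
reg=(Y>-.4)&(Y<-.1)&(X>.35)&(X<.75)
rect((z>.015)&reg,'case all'); rect((z>.05)&(z<.07)&reg,'rim'); rect((z>.1)&reg,'lid'); print(np.nanmax(z[reg]))
E
```

```text
(250, 280) [ 0.261 -0.062  0.007]
(150, 190) [0.502 0.212 0.035]
(165, 190) [0.503 0.171 0.036]
(140, 150) [0.61  0.24  0.039]
(142, 178) [0.532 0.225 0.067]
(223, 120) [0.687 0.015 0.073]
(226, 222) [0.42  0.003 0.062]
(219, 170) [0.561 0.029 0.01 ]
(381, 170) [ 0.567 -0.415  0.021]
(384, 245) [ 0.362 -0.429  0.005]
(320, 180) [ 0.539 -0.251  0.004]
(303, 185) [ 0.524 -0.204  0.006]
(325, 175) [ 0.553 -0.265  0.005]
(342, 146) [ 0.602 -0.266  0.206]
(310, 132) [ 0.635 -0.196  0.191]
(335, 155) [ 0.595 -0.271  0.106]
(365, 165) [ 0.564 -0.331  0.161]
(100, 230) [0.393 0.342 0.037]
(100, 165) [0.534 0.215 0.366]
stage [  86  129  100  122 5088] ((0.5044234395027161, 0.28184106945991516), (0.20042598247528076, 0.2783990502357483), 46.69453048706055) 0.03595462801319201
[[0.334 0.304]
 [0.537 0.113]
 [0.674 0.259]
 [0.472 0.45 ]]
rock [132 172  21  13 195] ((0.533423662185669, 0.2269304245710373), (0.04992232844233513, 0.027470527216792107), 77.34965515136719) 0.0648837394678346
[[0.515 0.206]
 [0.541 0.2  ]
 [0.552 0.248]
 [0.525 0.254]]
case all [ 276  129   97   86 1883] ((0.5422210693359375, -0.232125923037529), (0.17018888890743256, 0.14264045655727386), 62.4670524597168) 0.10659629243554244
[[ 0.44  -0.275]
 [ 0.566 -0.341]
 [ 0.645 -0.19 ]
 [ 0.518 -0.124]]
rim [276 141  81  74 478] ((0.5416237711906433, -0.23191338777542114), (0.1701512634754181, 0.13131237030029297), 62.56382751464844) 0.06027473857850383
[[ 0.444 -0.277]
 [ 0.561 -0.338]
 [ 0.639 -0.187]
 [ 0.523 -0.126]]
lid [302 129  71  40 891] ((0.6020158529281616, -0.2628672420978546), (0.16914798319339752, 0.008174140937626362), 62.4670524597168) 0.1635901759906881
[[ 0.559 -0.336]
 [ 0.567 -0.34 ]
 [ 0.645 -0.19 ]
 [ 0.637 -0.186]]
0.23512353857313817
```

```bash
python3 - <<'E'
import cv2
a=cv2.imread('pics/top0.png')
cv2.imwrite('pics/topc1.png',cv2.resize(a[110:240,260:410],None,fx=5,fy=4.5,interpolation=cv2.INTER_CUBIC))
cv2.imwrite('pics/topc2.png',cv2.resize(a[115:260,50:200],None,fx=4,fy=4,interpolation=cv2.INTER_CUBIC))
a=cv2.imread('pics/scene0.png')
cv2.imwrite('pics/scc1.png',cv2.resize(a[100:230,110:250],None,fx=4,fy=4,interpolation=cv2.INTER_CUBIC))
E
```

```text
(no output)
```

View pics/topc1.png

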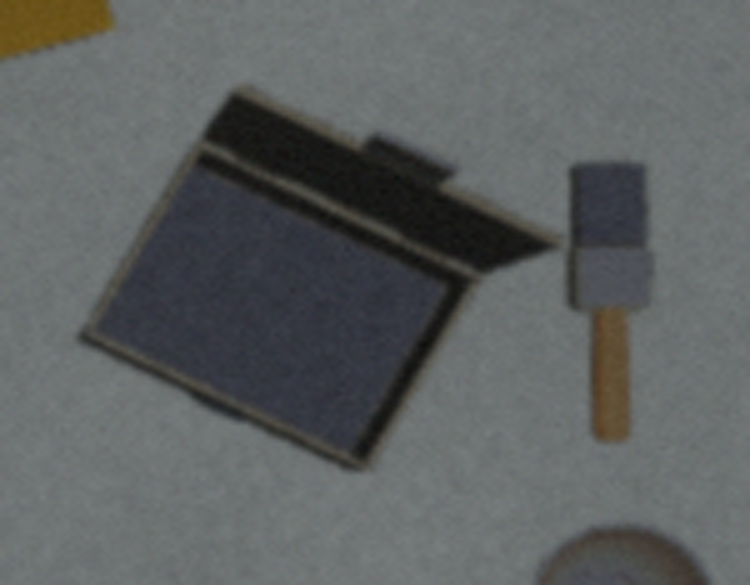

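View pics/topc2.png

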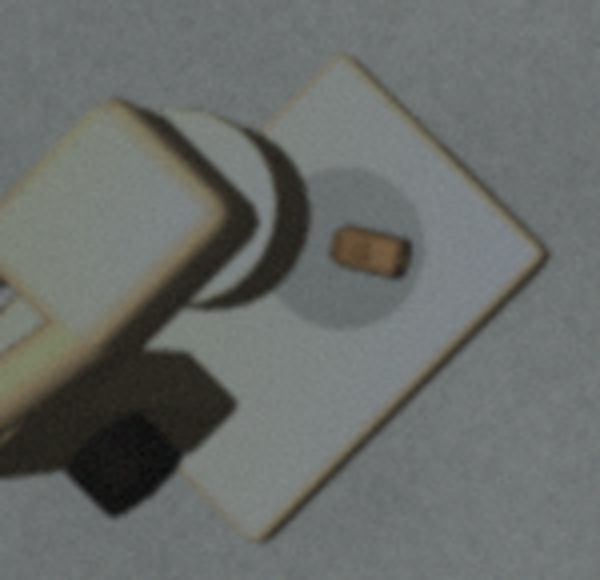

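```bash
python3 - <<'E'
from h import *
f=load('top0');W=cloud(f);P=W.reshape(-1,3);P=P[np.isfinite(P).all(1)]
# high points map near scope
for z0,z1 in [(.15,.25),(.25,.33),(.33,.4),(.4,.5),(.5,.7)]:
    m=(P[:,2]>z0)&(P[:,2]<z1)&(P[:,1]>.1)&(P[:,0]>.2)
    if m.sum(): print(z0,z1,m.sum(),P[m].min(0).round(3),P[m].max(0).round(3))
f2=load('scene0');W2=cloud(f2);P2=W2.reshape(-1,3);P2=P2[np.isfinite(P2).all(1)]
for z0,z1 in [(.06,.15),(.15,.25),(.25,.33),(.33,.4),(.4,.5),(.5,.7)]:
    m=(P2[:,2]>z0)&(P2[:,2]<z1)&(P2[:,1]>.13)&(P2[:,0]>.2)
    if m.sum(): print(z0,z1,m.sum(),P2[m].min(0).round(3),P2[m].max(0).round(3),'closest r',np.hypot(*P2[m][:,:2].T).min().round(3))
# rock seen by scene
yaw=np.arctan2(.728,.686);o=np.array([.5364,.251]);Rm=np.array([[np.cos(yaw),np.sin(yaw)],[-np.sin(yaw),np.cos(yaw)]])
for Q,n in((W,'top'),(W2,'scene')):
    q=(Q[...,:2]-o)@Rm.T
    m=(abs(q[...,0])<.06)&(abs(q[...,1])<.06)&(Q[...,2]>.05)&(Q[...,2]<.09)
    r=cv2.minAreaRect(q[m].astype(np.float32));print(n,m.sum(),r,Q[m][:,2].max(),Q[m][:,2].min());print(cv2.boxPoints(r).round(4))
    m2=m&(Q[...,2]>.062)
    r=cv2.minAreaRect(q[m2].astype(np.float32));print(' hi',m2.sum(),r, np.median(q[m2],0))
E
```

```text
0.15 0.25 754 [0.372 0.289 0.15 ] [0.489 0.399 0.25 ]
0.25 0.33 1672 [0.398 0.201 0.25 ] [0.587 0.384 0.33 ]
0.33 0.4 4008 [0.4   0.205 0.33 ] [0.582 0.367 0.4  ]
0.4 0.5 694 [0.401 0.299 0.4  ] [0.484 0.373 0.416]
0.06 0.15 1625 [0.43  0.204 0.06 ] [0.56  0.422 0.15 ] closest r 0.534
0.15 0.25 2662 [0.421 0.223 0.15 ] [0.584 0.413 0.25 ] closest r 0.522
0.25 0.33 4873 [0.407 0.202 0.25 ] [0.588 0.386 0.33 ] closest r 0.541
0.33 0.4 5458 [0.414 0.205 0.33 ] [0.583 0.38  0.4  ] closest r 0.517
0.4 0.5 520 [0.408 0.304 0.4  ] [0.483 0.375 0.413] closest r 0.517
top 195 ((-0.01955876685678959, -0.014340803027153015), (0.049922309815883636, 0.02747052162885666), 30.64834976196289) 0.07061881783736201 0.05015778317050135
[[-0.048  -0.0152]
 [-0.034  -0.0389]
 [ 0.0089 -0.0134]
 [-0.0051  0.0102]]
 hi 169 ((-0.01951977051794529, -0.01465575024485588), (0.049672383815050125, 0.027251290157437325), 32.878570556640625) [-0.02069969 -0.01469094]
scene 313 ((-0.01980143040418625, -0.016236741095781326), (0.05299252271652222, 0.02869437262415886), 31.611217498779297) 0.06769588143431493 0.05009208427143985
[[-0.0499 -0.0179]
 [-0.0348 -0.0423]
 [ 0.0103 -0.0146]
 [-0.0048  0.0099]]
 hi 189 ((-0.01808159425854683, -0.015277642756700516), (0.04412398114800453, 0.02561848983168602), 29.06052589416504) [-0.0181405  -0.01586272]
```

```bash
python3 - <<'E'
from h import *
f=load('scene0');W=cloud(f)
for u,v in [(480,118),(478,112),(500,140),(505,133),(455,128),(470,150),(470,235),(440,255),(455,280),(410,150)]: print((u,v),W[v,u].round(3),f['img'][v,u])
m=(W[...,1]>.1)&(W[...,0]>.3); print(np.nanmax(W[...,2][m]), W[(W[...,2]>.41)&m].reshape(-1,3)[::40].round(3))
a=cv2.imread('pics/scene0.png')
cv2.imwrite('pics/scc2.png',cv2.resize(a[90:330,300:512],None,fx=2.5,fy=2.5,interpolation=cv2.INTER_CUBIC))
f=load('top0');W=cloud(f)
for u,v in [(12,200),(33,224),(30,195),(50,215),(80,230)]: print((u,v),W[v,u].round(3))
E
```

```text
(480, 118) [0.438 0.321 0.399] [20 19 18]
(478, 112) [0.434 0.315 0.405] [24 22 21]
(500, 140) [0.48  0.362 0.4  ] [19 19 18]
(505, 133) [0.471 0.363 0.408] [19 18 18]
(455, 128) [0.456 0.296 0.379] [136 141 120]
(470, 150) [0.495 0.333 0.378] [136 140 117]
(470, 235) [0.488 0.383 0.215] [55 56 54]
(440, 255) [0.465 0.352 0.113] [77 75 68]
(455, 280) [0.434 0.395 0.033] [131 137 123]
(410, 150) [0.531 0.259 0.364] [135 141 126]
0.41256874645679026 [[0.417 0.313 0.41 ]
 [0.456 0.365 0.411]]
(12, 200) [0.466 0.35  0.404]
(33, 224) [0.426 0.31  0.407]
(30, 195) [0.476 0.333 0.38 ]
(50, 215) [0.441 0.292 0.388]
(80, 230) [0.404 0.311 0.224]
```

View pics/scc2.png

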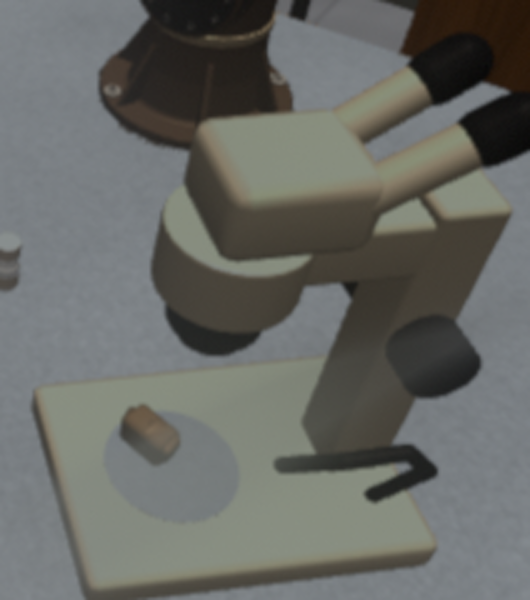

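The microscope tops out at z≈0.416 m, and the rock is at scope (-0.020, -0.015). Its long axis points at about 77° in the world frame. I'll lift clear, swing over and look with the wrist camera.

```bash
cat >> h.py <<'E'
def rel(pos,Rt):
    s=arm.get_state();R0=R.from_euler('xyz',s['ee_rot']);d=R0.inv().apply(np.array(pos)-s['eef_pos'])
    rv=(R0.inv()*Rt).as_rotvec()
    print('shift share',(d/.3).round(3),'turn share',(rv/np.radians(60)).round(3),'rows>=',np.ceil(max(np.linalg.norm(d)/.05,np.degrees(np.linalg.norm(rv))/8.59)), 't',s['t'])
def lean(az,tilt):  # az deg of forward dir, tilt deg from vertical; tool x forward/up
    a,t=np.radians(az),np.radians(tilt);h=np.array([np.cos(a),np.sin(a),0]);k=np.array([0,0,1.])
    z=h*np.sin(t)-k*np.cos(t);x=h*np.cos(t)+k*np.sin(t);y=np.cross(z,x);return R.from_matrix(np.stack([x,y,z],1))
E
python3 -m inch '0 0 .6 -.92 0 0 0;0 0 .6 -.92 0 0 0;0 0 .6 -.92 0 0 0;0 0 .6 -.92 0 0 0;0 0 .6 -.92 0 0 0;0 0 .6 -.92 0 0 0;0 0 .6 -.92 0 0 0'; python3 - <<'E'
from h import *
print(arm.get_state()['q'])
rel([.36,.30,.50],lean(30,0)); rel([.44,.06,.45],lean(60,20)); rel([.36,.30,.50],lean(30-180,0))
E
```

```text
t: 0.85
eef_pos: [0.1178, 0.4791, 0.5068]
ee_rot: [-3.137, 0.001, -0.24]
force: [-0.6, 0.4, 0.6]
width: 0.0875
[ 1.72980760e+00 -5.54073002e-03  1.77150187e-01  9.23338049e-04
 -1.74841694e+00 -3.98655210e-01]
shift share [0.926 0.388 0.02 ] turn share [-0.005 -0.001 -0.729] rows>= 7.0 t 0.85
shift share [1.375 1.103 0.182] turn share [ 0.21   0.284 -1.217] rows>= 11.0 t 0.85
shift share [0.926 0.388 0.02 ] turn share [-1.000e-03  6.000e-03  2.271e+00] rows>= 16.0 t 0.85
```

```bash
python3 -m inch '0 .926 .388 .02 0 0 -.729;0 .926 .388 .02 0 0 -.729;0 .926 .388 .02 0 0 -.729;0 .926 .388 .02 0 0 -.729;0 .926 .388 .02 0 0 -.729;0 .926 .388 .02 0 0 -.729;0 .926 .388 .02 0 0 -.729;0 .926 .388 .02 0 0 -.729'; python3 - <<'E'
from h import *
print(arm.get_state()['q'])
rel([.46,.06,.46],lean(70,20)); rel([.5,.06,.4],lean(77,25)); rel([.5,.06,.4],lean(77,40))
E
```

```text
t: 1.65
eef_pos: [0.3617, 0.2996, 0.4963]
ee_rot: [3.141, 0.001, 0.52]
force: [0.4, 0.2, 0.3]
width: 0.0877
[ 1.11269303e+00 -4.74218526e-02  1.14002475e-01  3.11970146e-04
 -1.73314116e+00  9.77951681e-01]
shift share [-0.112  0.856  0.122] turn share [ 0.117  0.32  -0.663] rows>= 6.0 t 1.65
shift share [0.004 0.922 0.322] turn share [ 0.172  0.394 -0.774] rows>= 7.0 t 1.65
shift share [0.004 0.922 0.322] turn share [ 0.275  0.629 -0.754] rows>= 8.0 t 1.65
```

```bash
python3 -m inch '0 0 .922 0 0 0 0;0 0 .922 0 0 0 0;0 0 .922 .0 .172 .394 -.774;0 0 .922 0 .172 .394 -.774;0 0 .922 .0 .172 .394 -.774;0 0 .922 .322 .172 .394 -.774;0 0 .922 .322 .172 .394 -.774;0 0 .922 .322 .172 .394 -.774;0 0 .922 .322 .172 .394 -.774;0 0 .922 .322 .172 .394 -.774'; python3 - <<'E'
from h import *
print(arm.get_state()['q'])
f=shot('wrist','wrist1')
cv2.imwrite('pics/wrist1b.png',cv2.resize(f['img'][:,:,::-1],None,fx=1.5,fy=1.5))
E
```

```text
t: 2.65
eef_pos: [0.4978, 0.0614, 0.3983]
ee_rot: [-3.14, -0.44, 1.35]
force: [-0.0, 0.1, -0.3]
width: 0.0879
[ 0.17799541 -0.04534444 -0.00964229 -0.40728878 -1.43871163  2.76277245]
```

View pics/wrist1b.png

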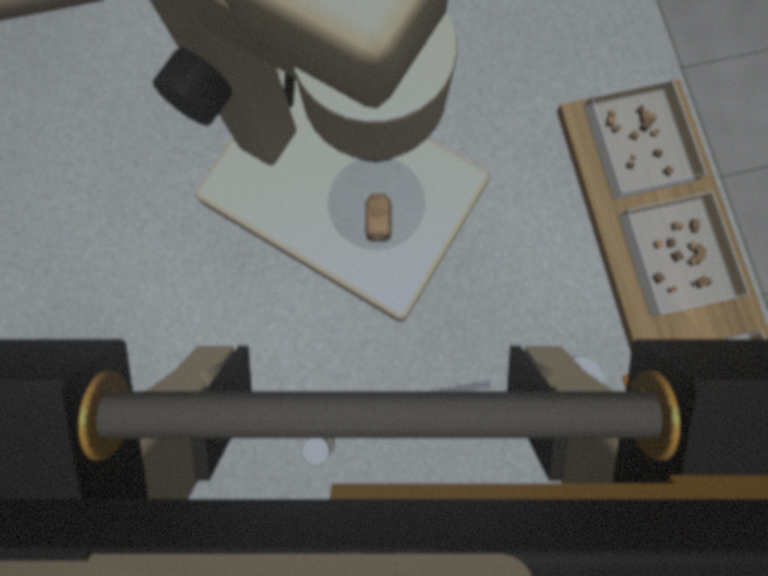

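The wrist view shows the rock at about (378,217) (enlarged), with its long axis vertical in the image, that is, along tool x. That confirms a yaw of about 77°, although the sheet says within 0.25 rad of the scope axis (33–61°). Next I'll refine it from this view.

```bash
python3 - <<'E'
from h import *
f=load('wrist1');W=cloud(f);print(W[170,310])
d=W[...,:2]-[.533,.227]
near=np.hypot(d[...,0],d[...,1])<.06
st=near&(W[...,2]<.045); print('stage z',np.median(W[st][:,2]))
z0=np.median(W[st][:,2])-.035
hsv=cv2.cvtColor(f['img'],cv2.COLOR_RGB2HSV)
for nm,m in (('depth',near&(W[...,2]>z0+.05)),('top',near&(W[...,2]>z0+.061)),('col',near&(hsv[...,1]>70)&(W[...,2]>z0+.04))):
    r=cv2.minAreaRect(W[m][:,:2].astype(np.float32));P=W[m][:,:2]-W[m][:,:2].mean(0);w,v=np.linalg.eigh(P.T@P)
    print(nm,m.sum(),r,'pca az',np.degrees(np.arctan2(v[1,1],v[0,1])),W[m][:,2].max())
v,u=np.nonzero(near&(W[...,2]>z0+.05));print(u.min(),u.max(),v.min(),v.max())
m=(near&(W[...,2]>z0+.05))
print(cv2.minAreaRect(np.stack([u,v],1).astype(np.float32)))
rel([.507,.117,.185],lean(77,40))
E
```

```text
[0.62836148 0.17707754 0.0012198 ]
stage z 0.0358678330282759
depth 11362 ((0.531668484210968, 0.23143978416919708), (0.062255099415779114, 0.11043154448270798), 86.11113739013672) pca az 173.0912632443726 0.3676130799455106
top 11302 ((0.5316770076751709, 0.2315663844347), (0.06200134754180908, 0.11043154448270798), 86.11113739013672) pca az 173.09806398300094 0.3676130799455106
col 349 ((0.5126956105232239, 0.22681500017642975), (0.043564070016145706, 0.07076887041330338), 87.3757553100586) pca az 79.77730431644883 0.33313360512308476
168 304 0 161
((236.0, 80.5), (161.0, 136.0), 90.0)
shift share [-0.134 -0.011  0.725] turn share [-0.003  0.247  0.003] rows>= 5.0 t 2.7
```

```bash
python3 - <<'E'
from h import *
f=load('wrist1');W=cloud(f)
d=W[...,:2]-[.533,.227]
near=np.hypot(d[...,0],d[...,1])<.06
for lo in (.045,.05,.06,.063):
    m=near&(W[...,2]>lo)&(W[...,2]<.1)
    n,l,s,c=cv2.connectedComponentsWithStats(m.astype(np.uint8));i=1+np.argmax(s[1:,4]);m=l==i
    r=cv2.minAreaRect(W[m][:,:2].astype(np.float32));P=W[m][:,:2]-W[m][:,:2].mean(0);w,v=np.linalg.eigh(P.T@P)
    vv,uu=np.nonzero(m)
    print(lo,m.sum(),r,'pca az',np.degrees(np.arctan2(v[1,1],v[0,1])),W[m][:,2].max(),'img',cv2.minAreaRect(np.stack([uu,vv],1).astype(np.float32)))
E
```

```text
0.045 506 ((0.5347026586532593, 0.2246207445859909), (0.050383422523736954, 0.026056503877043724), 77.72001647949219) pca az 76.7723035174528 0.06930249602192318 img ((252.0, 145.5), (31.0, 16.0), 90.0)
0.05 500 ((0.5348173379898071, 0.2246101051568985), (0.05044892057776451, 0.02563934586942196), 77.39111328125) pca az 76.73649563196096 0.06930249602192318 img ((252.0, 145.5), (31.0, 16.0), 90.0)
0.06 468 ((0.5349720120429993, 0.22503428161144257), (0.049533694982528687, 0.025562362745404243), 77.4619140625) pca az 77.23471304967339 0.06930249602192318 img ((252.0, 145.0), (30.0, 16.0), 90.0)
0.063 407 ((0.5352253317832947, 0.22648486495018005), (0.04500602185726166, 0.02551298961043358), 77.22602844238281) pca az 78.47419160607303 0.06930249602192318 img ((252.0, 143.5), (27.0, 16.0), 90.0)
```

```bash
python3 - <<'E'
from h import *
rel([.519,.161,.132],lean(77,40))
E
python3 -m inch '0 -.134 -.01 .4 0 .247 0;0 -.134 -.01 .4 0 .247 0;0 -.134 -.01 .4 0 .247 0;0 -.134 -.01 .4 0 .247 0'; python3 - <<'E'
from h import *
print(arm.get_state()['q'])
rel([.519,.161,.132],lean(77,40))
E
```

```text
shift share [-0.071 -0.004  0.949] turn share [-0.003  0.247  0.003] rows>= 6.0 t 2.7
t: 3.1
eef_pos: [0.4959, 0.0964, 0.2866]
ee_rot: [-3.116, -0.66, 1.305]
force: [0.5, -0.5, 0.1]
width: 0.0878
[ 0.04525276  0.01665    -0.19613201 -0.67588095 -1.23771529  3.02809429]
shift share [-0.136  0.031  0.546] turn share [-0.     0.036 -0.03 ] rows>= 4.0 t 3.1
```

q6 is at its limit in this orientation, so I'll turn the tool 180° about its z axis. The grasp is the same, with the camera underneath.

```bash
python3 -m inch '0 0 0 -.2 0 0 1;0 0 0 -.2 0 0 1;0 0 0 -.2 0 0 1;0 0 0 -.2 0 0 1;0 0 0 -.2 0 0 1;0 0 0 -.2 0 0 1;0 0 0 -.2 0 0 1'; python3 -m inch '0 0 0 0 0 0 1;0 0 0 0 0 0 1;0 0 0 0 0 0 1;0 0 0 0 0 0 1;0 0 0 0 0 0 1;0 0 0 0 0 0 1;0 0 0 0 0 0 1';  python3 -m inch '0 0 0 0 0 0 1;0 0 0 0 0 0 1;0 0 0 0 0 0 1;0 0 0 0 0 0 1;0 0 0 0 0 0 1;0 0 0 0 0 0 1;0 0 0 0 0 0 1'; python3 - <<'E'
from h import *
print(arm.get_state()['q'])
rel([.519,.161,.132],lean(77,40)*R.from_euler('z',180,degrees=True))
E
```

```text
t: 3.8
eef_pos: [0.4896, 0.0601, 0.3395]
ee_rot: [-2.543, -0.3, 0.173]
force: [-0.4, -0.1, 0.0]
width: 0.0881
t: 4.5
eef_pos: [0.4896, 0.0602, 0.3395]
ee_rot: [-2.555, 0.325, -0.682]
force: [0.2, -0.6, 0.1]
width: 0.0878
t: 5.2
eef_pos: [0.4897, 0.0601, 0.3395]
ee_rot: [3.124, 0.661, -1.835]
force: [0.1, 0.1, -0.9]
width: 0.0879
[-0.0325214  -0.01532707 -0.1132194  -0.66111885 -1.36912866 -0.12278687]
shift share [ 0.148 -0.02   0.761] turn share [-0.006 -0.035 -0.028] rows>= 5.0 t 5.2
```

```bash
python3 -m inch '0 .148 -.02 .2 0 -.035 -.028;0 .148 -.02 .4 0 -.035 -.028;0 .148 -.02 .55 0 -.035 -.028;0 .148 -.02 .68 0 -.035 -.028;0 .148 -.02 .761 0 -.035 -.028;0 .148 -.02 .761 0 -.035 -.028;0 .148 -.02 .761 0 -.035 -.028'; python3 - <<'E'
from h import *
print(arm.get_state()['q'])
rel([.5353,.232,.047],lean(77,40)*R.from_euler('z',180,degrees=True))
f=shot('wrist','wrist2');shot('scene','scene2')
a=f['img'][:,:,::-1];cv2.imwrite('pics/w2b.png',np.hstack([a,cv2.imread('pics/scene2.png')[90:,260:]]) if 0 else a)
E
```

```text
t: 5.9
eef_pos: [0.5192, 0.162, 0.1306]
ee_rot: [-3.133, 0.698, -1.789]
force: [1.2, 0.1, 0.0]
width: 0.0876
[ 0.11527831  0.22213222 -0.33068039 -0.8445033  -0.94215917  0.15382152]
shift share [-0.004  0.001  0.367] turn share [-0.003  0.     0.006] rows>= 3.0 t 5.9
```

View pics/w2b.png

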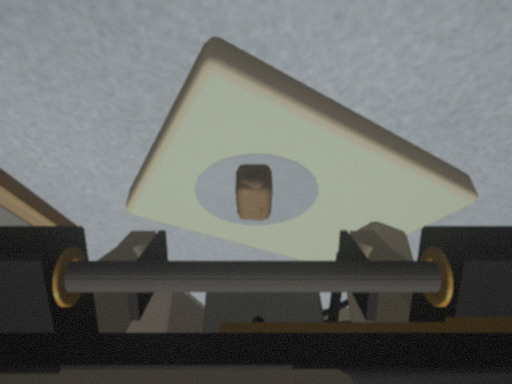

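View pics/scene2.png

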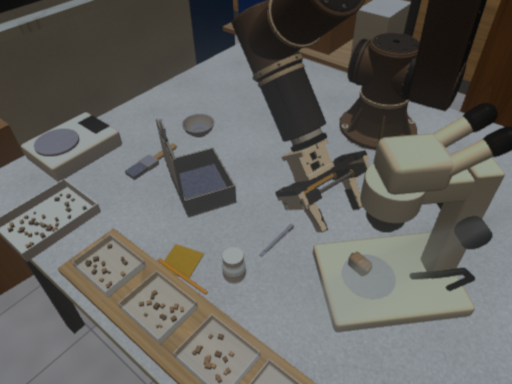

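The wrist view has the rock at (254,192), upright, centred and aligned between the fingers. The scene view shows the hand clear of the microscope. I'll go in and grip.

```bash
python3 -m inch '0 0 0 .1 0 0 0;0 0 0 .2 0 0 0;0 0 0 .28 0 0 0;0 0 0 .33 0 0 0;0 0 0 .365 0 0 0;0 0 0 .365 0 0 0;0 0 0 .365 0 0 0' 25; python3 -m inch '1 0 0 0 0 0 0;1 0 0 0 0 0 0;1 0 0 0 0 0 0;1 0 0 0 0 0 0;1 0 0 0 0 0 0;1 0 0 0 0 0 0;1 0 0 0 0 0 0;1 0 0 0 0 0 0' 25; python3 - <<'E'
from h import *
shot('scene','scene3'); a=cv2.imread('pics/scene3.png')
cv2.imwrite('pics/s3b.png',cv2.resize(a[90:330,240:512],None,fx=2.4,fy=2.4))
E
```

```text
t: 6.7
eef_pos: [0.5353, 0.2292, 0.0467]
ee_rot: [-3.133, 0.699, -1.792]
force: [0.8, -0.3, 0.1]
width: 0.0879
t: 7.5
eef_pos: [0.5347, 0.2296, 0.0458]
ee_rot: [-3.135, 0.699, -1.794]
force: [1.2, -0.5, 2.2]
width: 0.029
```

View pics/s3b.png

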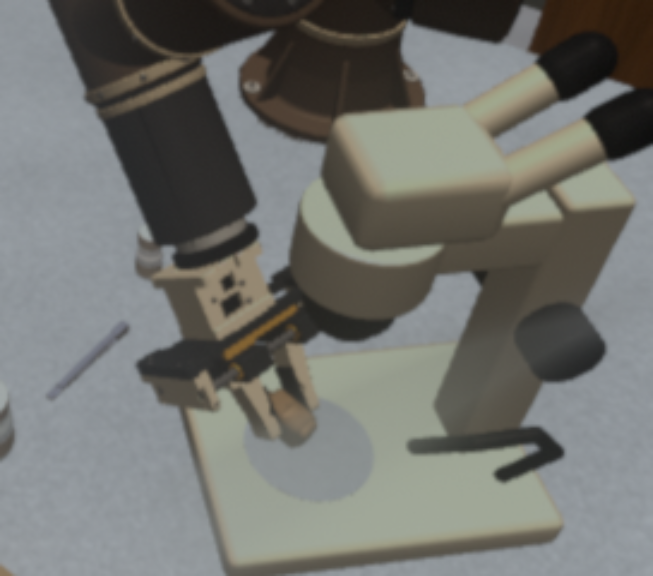

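The fingers closed to 29 mm on the rock, so it is held. The view shows it between the fingers, clear of the objective. I'll back out along the tool axis, opposite to the way in.

```bash
python3 -m inch '1 0 0 -.03 0 0 0;1 0 0 -.1 0 0 0;1 0 0 -.2 0 0 0;1 0 0 -.32 0 0 0;1 0 0 -.45 0 0 0;1 0 0 -.6 0 0 0;1 0 0 -.75 0 0 0;1 0 0 -.75 0 0 0'; python3 - <<'E'
from h import *
s=arm.get_state();print(s['q'],s['width'])
T=lean(-27.5,20)*R.from_euler('z',180,degrees=True)
rel([.5416,-.2319,.28],T)
rel([.51,-.06,.29],lean(25,30)*R.from_euler('z',180,degrees=True))
E
```

```text
t: 8.35
eef_pos: [0.5027, 0.0854, 0.2234]
ee_rot: [-3.123, 0.698, -1.788]
force: [1.0, 0.2, -0.7]
width: 0.0277
[-0.02314619  0.09669406 -0.25926621 -0.75308337 -1.15916287  0.093428  ] 0.027694925003140667
shift share [ 0.649 -0.369 -0.783] turn share [0.865 0.247 1.518] rows>= 13.0 t 8.35
shift share [ 0.216 -0.137 -0.468] turn share [0.486 0.161 0.717] rows>= 7.0 t 8.35
```

```bash
python3 -m inch '1 .03 -.02 -.08 .07 .02 .1;1 .06 -.04 -.14 .14 .04 .2;1 .1 -.06 -.22 .21 .07 .31;1 .13 -.08 -.29 .29 .1 .43;1 .17 -.1 -.36 .36 .12 .53;1 .2 -.12 -.43 .43 .14 .63;1 .216 -.137 -.468 .486 .161 .717;1 .216 -.137 -.468 .486 .161 .717'; python3 - <<'E'
from h import *
s=arm.get_state();print(s['q'],s['width'])
T=lean(-27.5,20)*R.from_euler('z',180,degrees=True)
rel([.5416,-.2319,.28],T)
E
```

```text
t: 9.15
eef_pos: [0.5086, -0.0566, 0.2851]
ee_rot: [3.135, 0.518, -2.708]
force: [0.1, 0.9, -0.8]
width: 0.0278
[ 0.15373709 -0.19422926 -0.49712382 -0.20478689 -0.77888984 -1.17929398] 0.02781108491433198
shift share [ 0.135 -0.576 -0.061] turn share [0.373 0.147 0.793] rows>= 7.0 t 9.15
```

```bash
python3 -m inch '1 .02 -.09 -.01 .06 .02 .12;1 .04 -.18 -.02 .12 .05 .24;1 .06 -.27 -.03 .18 .07 .36;1 .08 -.36 -.04 .23 .09 .48;1 .1 -.44 -.05 .28 .11 .6;1 .12 -.52 -.06 .33 .13 .7;1 .135 -.576 -.061 .373 .147 .793;1 .135 -.576 -.061 .373 .147 .793;1 .135 -.576 -.061 .373 .147 .793'; python3 - <<'E'
from h import *
s=arm.get_state();print(s['q'],s['width'])
T=lean(-27.5,20)*R.from_euler('z',180,degrees=True)
rel([.5416,-.2319,.28],T)
rel([.5416,-.2319,.03],T)
shot('wrist','wrist4');shot('scene','scene4')
cv2.imwrite('pics/c4.png',np.hstack([cv2.imread('pics/wrist4.png')[:,::1],cv2.imread('pics/scene4.png')[:,100:384]]))
E
```

```text
t: 10.05
eef_pos: [0.5419, -0.2319, 0.2775]
ee_rot: [-3.14, 0.345, 2.667]
force: [-0.9, -0.4, -0.9]
width: 0.0281
[ 0.03260595 -0.02029657 -0.48069606  0.22853551 -0.81947081 -2.21009833] 0.02806063901082787
shift share [-0.002 -0.001 -0.008] turn share [ 0.001 -0.004  0.005] rows>= 1.0 t 10.05
shift share [0.28  0.    0.776] turn share [ 0.001 -0.004  0.005] rows>= 5.0 t 10.05
```

View pics/c4.png

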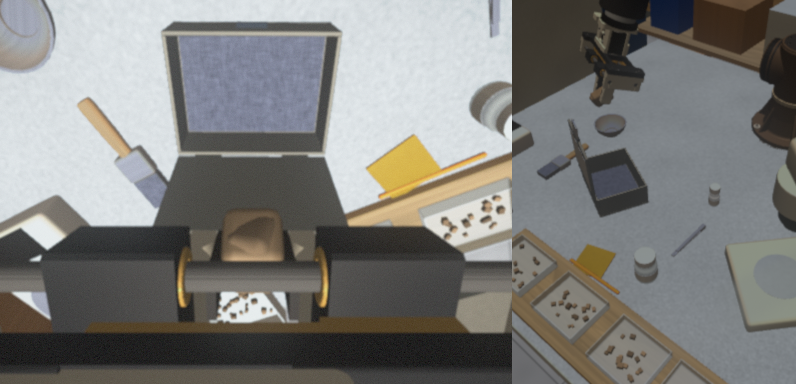

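The wrist view shows the case squarely aligned below, with the interior at about (180–330, 35–135) and the lid upright under the hand. The rock is held at (253,235). I'll go straight down.

```bash
python3 -m inch '1 .05 0 .14 0 0 0;1 .1 0 .28 0 0 0;1 .15 0 .42 0 0 0;1 .2 0 .55 0 0 0;1 .23 0 .64 0 0 0;1 .255 0 .71 0 0 0;1 .27 0 .75 0 0 0;1 .28 0 .776 0 0 0;1 .28 0 .776 0 0 0'; python3 - <<'E'
from h import *
T=lean(-27.5,20)*R.from_euler('z',180,degrees=True)
rel([.5416,-.2319,.022],T)
shot('scene','scene5');a=cv2.imread('pics/scene5.png')
cv2.imwrite('pics/c5.png',cv2.resize(a[80:230,110:300],None,fx=4,fy=4))
E
```

```text
t: 11.05
eef_pos: [0.5446, -0.2349, 0.0454]
ee_rot: [3.141, 0.32, 2.666]
force: [0.1, -0.7, 0.0]
width: 0.0283
shift share [0.037 0.004 0.07 ] turn share [ 0.002 -0.028  0.004] rows>= 1.0 t 11.05
```

View pics/c5.png

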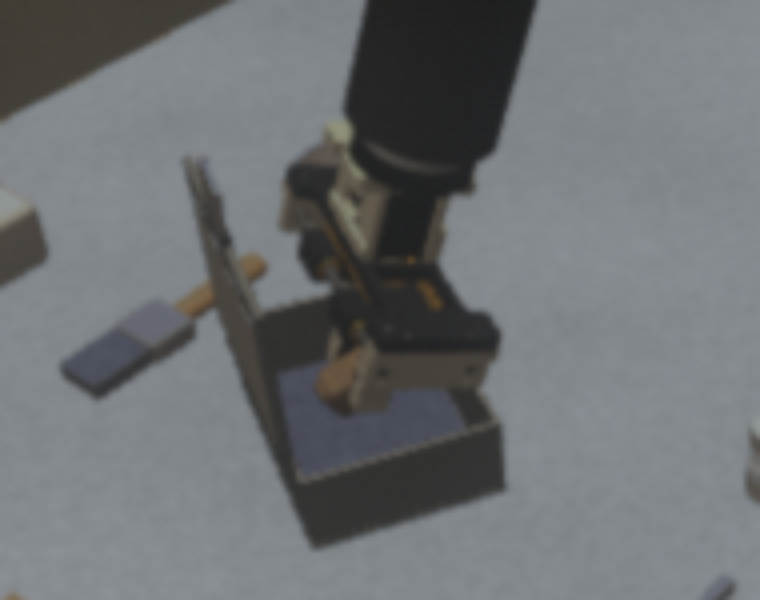

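```bash
python3 -m inch '1 0 0 0 0 0 0'; python3 -c "
from h import *
s=arm.get_state();print(s['q'],s['qd'].round(3),s['eef_pos'],s['force'],s['joint_efforts'].round(1))"
```

```text
t: 11.2
eef_pos: [0.5464, -0.2347, 0.0475]
ee_rot: [3.139, 0.324, 2.663]
force: [0.2, 0.7, -1.7]
width: 0.028
[-0.26225302  0.24358049 -0.98837884  1.25247261 -0.06972631 -3.02806806] [ 0.01  -0.006  0.001  0.007  0.002 -0.01 ] [ 0.54640116 -0.23472762  0.04753037] [ 0.19025651  0.65267435 -1.65150516] [ -0.4 -37.6  17.9   0.9   0.1   0. ]
```

The lean brings q5 near its singularity, with q3 and q6 near their limits. I'll go up a little, stand the tool vertical, then lower. The rock will tilt, but its release height stays small.

```bash
python3 - <<'E'
from h import *
T=lean(-27.5,0)*R.from_euler('z',180,degrees=True)
rel([.5398,-.231,.13],lean(-27.5,20)*R.from_euler('z',180,degrees=True))
rel([.5398,-.231,.13],T)
E
```

```text
shift share [-0.063  0.001 -0.269] turn share [ 0.002 -0.024  0.001] rows>= 2.0 t 11.2
shift share [-0.063  0.001 -0.269] turn share [0.002 0.309 0.002] rows>= 3.0 t 11.2
```

```bash
python3 -m inch '1 -.06 0 -.15 0 0 0;1 -.1 0 -.27 0 0 0;1 -.1 0 -.27 0 .1 0;1 -.1 0 -.27 0 .2 0;1 -.08 0 -.27 0 .31 0;1 -.08 0 -.27 0 .31 0;1 -.08 0 -.27 0 .31 0;1 -.08 0 -.27 0 .31 0'; python3 - <<'E'
from h import *
print(arm.get_state()['q'])
T=lean(-27.5,0)*R.from_euler('z',180,degrees=True)
rel([.5398,-.231,.13],T)
rel([.5398,-.231,.03],T)
E
```

```text
t: 12.0
eef_pos: [0.545, -0.2324, 0.131]
ee_rot: [3.138, -0.001, 2.664]
force: [-0.3, 0.3, -1.5]
width: 0.0277
[-0.07595856  0.30335183 -0.30017353 -0.00461594 -0.96694899 -1.96991521]
shift share [ 0.017 -0.004  0.004] turn share [ 0.003 -0.001  0.002] rows>= 1.0 t 12.0
shift share [ 0.017 -0.005  0.337] turn share [ 0.003 -0.001  0.002] rows>= 3.0 t 12.0
```

```bash
python3 -m inch '1 .01 0 .1 0 0 0;1 .017 0 .2 0 0 0;1 .017 0 .27 0 0 0;1 .017 0 .32 0 0 0;1 .017 0 .32 0 0 0'; python3 -m inch '1 0 0 .012 0 0 0;1 0 0 .02 0 0 0;1 0 0 .02 0 0 0';  python3 - <<'E'
from h import *
s=arm.get_state();print(s['q'],s['force'])
shot('scene','scene6');a=cv2.imread('pics/scene6.png')
cv2.imwrite('pics/c6.png',cv2.resize(a[80:230,110:300],None,fx=4,fy=4))
E
```

```text
t: 12.5
eef_pos: [0.5355, -0.2298, 0.0327]
ee_rot: [3.141, -0.006, 2.664]
force: [0.2, 0.2, -0.7]
width: 0.0279
t: 12.8
eef_pos: [0.5387, -0.2305, 0.0294]
ee_rot: [3.139, -0.002, 2.664]
force: [0.0, -0.3, -1.5]
width: 0.0277
[-0.07268736  0.41337204 -0.41546303 -0.00406536 -0.74282432 -1.97267876] [ 0.0261264  -0.33380185 -1.54693316]
```

View pics/c6.png

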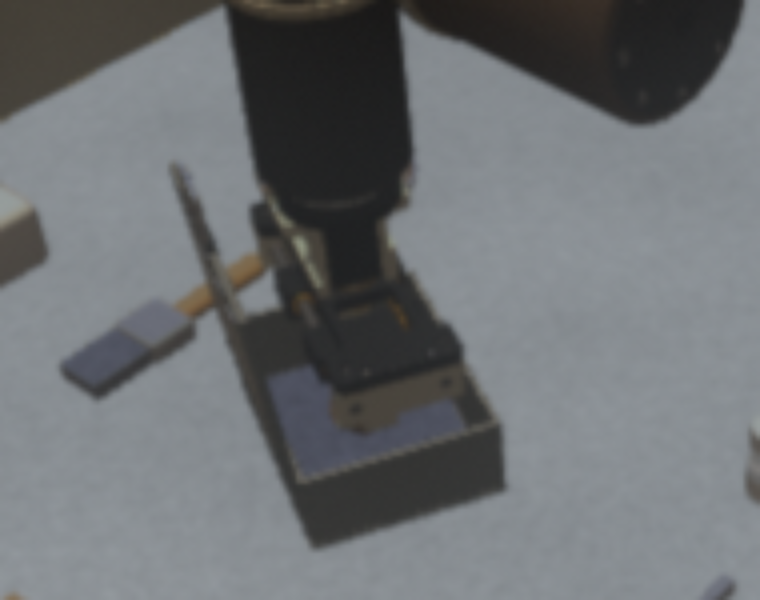

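```bash
python3 -m inch '1 0 0 .01 0 0 0;1 0 0 .017 0 0 0;1 0 0 .017 0 0 0'; python3 -m inch '1 0 0 .006 0 0 0;1 0 0 .006 0 0 0'
```

```text
t: 13.15
eef_pos: [0.5388, -0.2306, 0.0238]
ee_rot: [3.14, -0.003, 2.664]
force: [0.2, 0.1, 1.2]
width: 0.0279
t: 13.35
eef_pos: [0.539, -0.2307, 0.0231]
ee_rot: [3.14, -0.002, 2.665]
force: [-2.9, 1.5, 10.2]
width: 0.0279
```

The force rose to 10 N at z=0.023 m, so the rock is touching the floor. I'll release it and retreat straight up.

```bash
python3 -m inch '.4 0 0 -.004 0 0 0;.4 0 0 -.004 0 0 0;.4 0 0 -.004 0 0 0;.4 0 0 -.004 0 0 0;.4 0 0 -.004 0 0 0'; python3 -m inch '.4 0 0 -.05 0 0 0;.4 0 0 -.1 0 0 0;.4 0 0 -.2 0 0 0;.4 0 0 -.35 0 0 0;.4 0 0 -.5 0 0 0;.4 0 0 -.65 0 0 0;.4 0 0 -.8 0 0 0;.4 0 0 -.95 0 0 0;.4 0 0 -.95 0 0 0'; python3 - <<'E'
from h import *
s=arm.get_state();print(s['q'],s['width'])
shot('wrist','wrist7');shot('scene','scene7');shot('top','top7')
a=cv2.imread('pics/scene7.png')
cv2.imwrite('pics/c7.png',np.hstack([cv2.imread('pics/wrist7.png'),cv2.resize(a[80:230,110:230],None,fx=2.4,fy=384/150)]))
f=load('top7');W=cloud(f)
c=np.array([.5416,-.2319]);a=np.radians(-27.5);M=np.array([[np.cos(a),np.sin(a)],[-np.sin(a),np.cos(a)]])
q=(W[...,:2]-c)@M.T
for nm in('scene0','scene5','scene7'):
    W=cloud(load(nm));q=(W[...,:2]-c)@M.T;z=W[...,2]
    m=(abs(q[...,1])<.083)&(abs(q[...,0]-.07)<.05)&(z>.09)&(z<.185)
    p=np.polyfit(z[m],q[m][:,0],1);print(nm,m.sum(),'lid ang',np.pi/2-0+np.arctan(p[0]),'x at .06',np.polyval(p,.06),np.polyval(p,.19))
    m=(abs(q[...,1])<.1)&(abs(q[...,0]-.07)<.07)&(z>.19);print(' clasp',m.sum(),np.median(q[m],0) if m.sum() else '',z[m].max() if m.sum() else '')
E
```

```text
t: 13.85
eef_pos: [0.5384, -0.2305, 0.0229]
ee_rot: [3.14, -0.003, 2.664]
force: [0.2, -0.7, 0.2]
width: 0.0523
t: 14.75
eef_pos: [0.5415, -0.2325, 0.3155]
ee_rot: [3.138, 0.008, 2.664]
force: [0.2, 0.1, -0.2]
width: 0.0526
[-7.43750866e-02  1.68495882e-01 -4.51593173e-02 -4.68884661e-04
 -1.34820030e+00 -1.97341564e+00] 0.05259504397385786
scene0 305 lid ang 1.580536303478477 x at .06 0.07033051031369732 0.07159674732424638
 clasp 95 [0.07080371 0.01114386] 0.23043176583749536
scene5 306 lid ang 1.581743410227782 x at .06 0.07021620523436958 0.07163938293165677
 clasp 96 [0.07099185 0.00789142] 0.23083259845841264
scene7 167 lid ang 1.6523929886738307 x at .06 0.0700517772819403 0.08068294797098709
 clasp 2129 [0.0209874  0.01772789] 0.49948831533986116
```

View pics/c7.png

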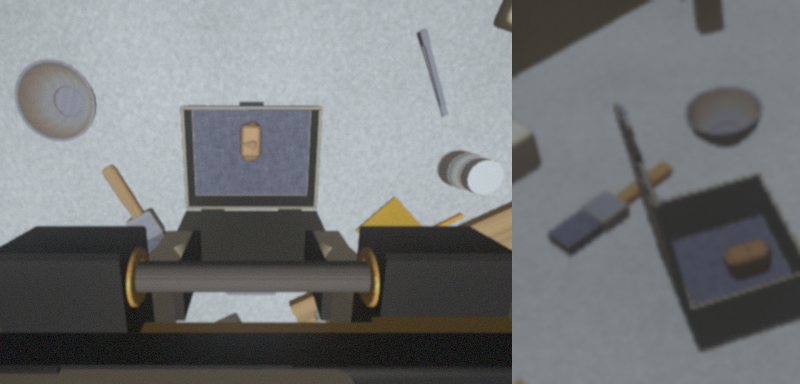

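The rock lies flat inside the case, at wrist (250,141), and is well inside the walls. The hand nudged the lid open slightly, from 1.58 to 1.65 rad. Next I'll go over and behind the lid with fingers shut, offset +45 mm in the case's y to miss the clasp.

```bash
python3 -m inch '1 -.14 .05 0 0 0 0;1 -.28 .1 0 0 0 0;1 -.417 .15 0 0 0 0;1 -.417 .15 0 0 0 0;1 -.417 .15 0 0 0 0;1 -.417 .15 .15 0 0 0;1 -.417 .15 .3 0 0 0;1 -.417 .15 .42 0 0 0;1 -.417 .15 .46 0 0 0;1 -.417 .15 .46 0 0 0;1 -.417 .15 .46 0 0 0' 10; cat >> h.py <<'E'
CC=np.array([.5416,-.2319]);_a=np.radians(-27.5);CM=np.array([[np.cos(_a),np.sin(_a)],[-np.sin(_a),np.cos(_a)]])
def incase(p): p=np.asarray(p);return np.concatenate([(p[...,:2]-CC)@CM.T,p[...,2:]],-1)
E
python3 - <<'E'
from h import *
s=arm.get_state();print(s['q'],s['width'],incase(s['eef_pos']).round(4))
shot('scene','scene8');a=cv2.imread('pics/scene8.png')
cv2.imwrite('pics/c8.png',cv2.resize(a[60:230,90:300],None,fx=3.5,fy=3.5))
E
```

```text
t: 16.0
eef_pos: [0.6713, -0.2489, 0.1721]
ee_rot: [3.14, -0.0, 2.664]
force: [0.6, 0.3, -0.2]
width: 0.0005
[-0.08494679  0.45836622  0.04132779 -0.00217658 -1.15340058 -1.96225208] 0.000539943858289292 [0.1229 0.0448 0.1721]
```

View pics/c8.png

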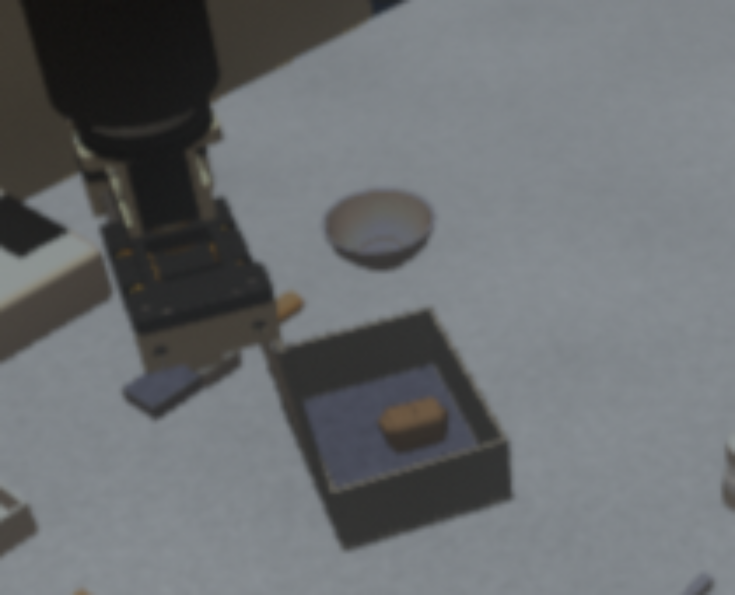

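```bash
python3 -m inch '1 .06 0 -.02 0 0 0;1 .103 0 -.02 0 0 0;1 .136 0 -.02 0 0 0;1 .17 0 -.02 0 0 0;1 .2 0 -.013 0 0 0;1 .236 0 -.006 0 0 0'; python3 - <<'E'
from h import *
s=arm.get_state();print(s['width'],incase(s['eef_pos']).round(4))
shot('scene','scene9');a=cv2.imread('pics/scene9.png')
cv2.imwrite('pics/c9.png',cv2.resize(a[60:230,90:300],None,fx=3.5,fy=3.5))
E
```

```text
t: 16.65
eef_pos: [0.6075, -0.2157, 0.1721]
ee_rot: [3.139, -0.002, 2.664]
force: [1.2, -0.9, 1.0]
width: 0.0002
0.00022686964096097233 [0.051  0.0448 0.1721]
```

View pics/c9.png

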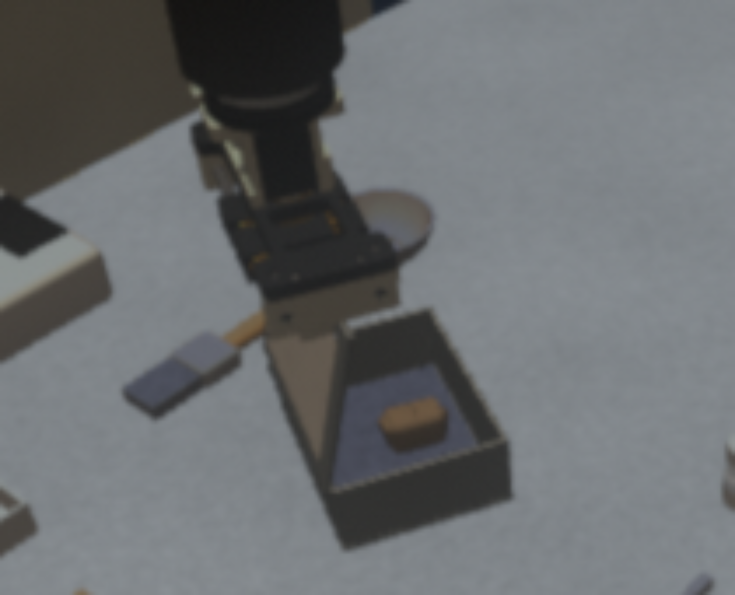

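The lid is tipping over the case with the hand behind it. I'll carry on along the arc.

```bash
python3 -m inch '1 .033 0 .01 0 0 0;1 .07 0 .023 0 0 0;1 .103 0 .04 0 0 0;1 .133 0 .06 0 0 0;1 .163 0 .083 0 0 0;1 .19 0 .11 0 0 0;1 .213 0 .137 0 0 0;1 .237 0 .17 0 0 0;1 .257 0 .203 0 0 0;1 .27 0 .24 0 0 0;1 .28 0 .273 0 0 0;1 .28 0 .273 0 0 0'; python3 - <<'E'
from h import *
s=arm.get_state();print(s['width'],incase(s['eef_pos']).round(4))
shot('scene','scene10');a=cv2.imread('pics/scene10.png')
cv2.imwrite('pics/c10.png',cv2.resize(a[60:230,90:300],None,fx=3.5,fy=3.5))
E
```

```text
t: 17.9
eef_pos: [0.5316, -0.1769, 0.0883]
ee_rot: [3.141, -0.006, 2.664]
force: [0.1, 0.1, -0.8]
width: 0.0007
0.0006879715273712809 [-0.0343  0.0442  0.0883]
```

View pics/c10.png

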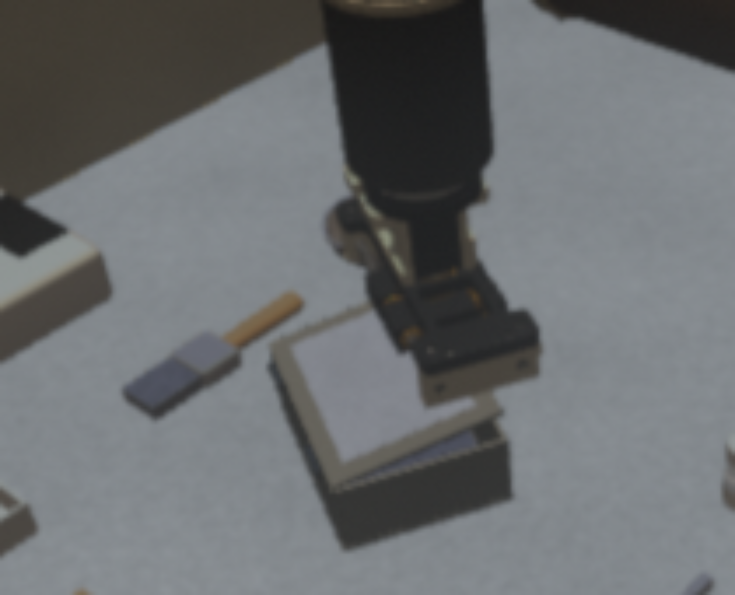

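```bash
python3 -m inch '1 .005 0 .02 0 0 0;1 .008 0 .04 0 0 0;1 .01 0 .055 0 0 0;1 .01 0 .068 0 0 0;1 .01 0 .068 0 0 0'; python3 -m inch '1 0 0 .007 0 0 0;1 0 0 .007 0 0 0'
```

```text
t: 18.45
eef_pos: [0.5299, -0.1757, 0.0692]
ee_rot: [3.14, -0.004, 2.664]
force: [-0.3, -0.1, 0.4]
width: 0.0001
t: 18.65
eef_pos: [0.5303, -0.1757, 0.0676]
ee_rot: [3.14, -0.003, 2.664]
force: [0.4, 0.5, 0.3]
width: 0.0004
```

```bash
python3 -m inch '1 0 0 .008 0 0 0;1 0 0 .008 0 0 0;1 0 0 .008 0 0 0'; python3 -m inch '1 0 0 .007 0 0 0;1 0 0 .007 0 0 0;1 0 0 .007 0 0 0'
```

```text
t: 18.95
eef_pos: [0.5307, -0.1757, 0.0667]
ee_rot: [3.14, -0.002, 2.664]
force: [-3.7, 0.7, 10.5]
width: 0.0003
t: 19.25
eef_pos: [0.5307, -0.1758, 0.0663]
ee_rot: [3.14, -0.001, 2.665]
force: [-9.5, 4.7, 27.1]
width: 0.0004
```

The lid bottomed out with tips at z=0.0665 m and the force rising, which matches the 67 mm shut height. I'll back off upward and check the lid and clasp.

```bash
python3 -m inch '1 0 0 -.05 0 0 0;1 0 0 -.2 0 0 0;1 .05 -.05 -.35 0 0 0;1 .1 -.1 -.5 0 0 0;1 .15 -.15 -.6 0 0 0;1 .2 -.15 -.65 0 0 0;1 .2 -.15 -.65 0 0 0;1 .2 -.15 -.65 0 0 0'; python3 - <<'E'
from h import *
s=arm.get_state();print(s['width'],incase(s['eef_pos']).round(4))
shot('scene','scene11');f=shot('wrist','wrist11');shot('top','top11')
a=cv2.imread('pics/scene11.png')
cv2.imwrite('pics/c11.png',np.hstack([cv2.imread('pics/wrist11.png'),cv2.resize(a[80:230,110:230],None,fx=2.4,fy=384/150)]))
for nm in('wrist11','scene11'):
    W=cloud(load(nm));q=incase(W);x,y,z=q[...,0],q[...,1],q[...,2]
    m=(abs(y)<.08)&(x>-.06)&(x<.06)&(z>.03)&(z<.1)
    p=np.linalg.lstsq(np.c_[q[m][:,0],q[m][:,1],np.ones(m.sum())],q[m][:,2],rcond=None)[0];print(nm,m.sum(),'lid slope',-p[0],'z',p[2])
    m=(abs(y)<.03)&(x<-.074)&(x>-.12)&(z>.02)&(z<.14)
    if m.sum(): print(' clasp',m.sum(),q[m].min(0).round(4),q[m].max(0).round(4),np.median(q[m],0).round(4))
E
```

```text
t: 20.05
eef_pos: [0.4567, -0.1885, 0.2584]
ee_rot: [3.139, -0.002, 2.664]
force: [0.6, 0.0, -0.4]
width: 0.0003
0.0003435145886405191 [-0.0953 -0.0007  0.2584]
wrist11 3411 lid slope -0.011842746064326405 z 0.0682630460708342
 clasp 1057 [-0.104  -0.02    0.0642] [-0.074   0.02    0.0698] [-0.0896 -0.0005  0.0671]
scene11 1925 lid slope -0.00016181154855106063 z 0.06559320201736517
 clasp 121 [-0.1054 -0.021   0.0613] [-0.0744  0.021   0.0681] [-0.0899  0.0017  0.065 ]
```

View pics/c11.png

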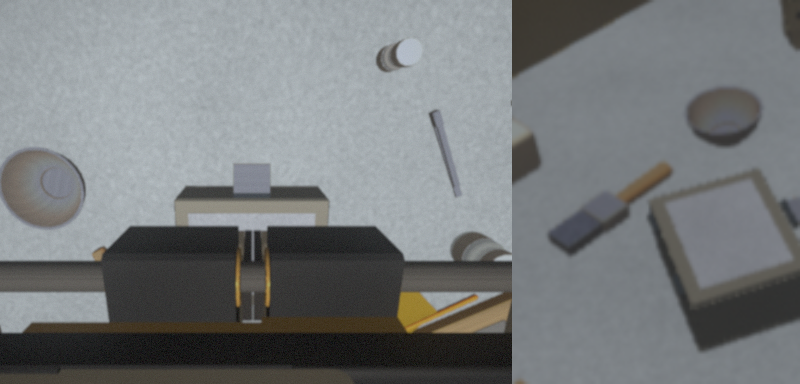

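The lid lies flat (slope about 0, top at 66–68 mm). The clasp sticks straight out, x −74 to −105, y ±20, z 65 mm, at wrist (252,178). I'll push it down from above.

```bash
python3 -m inch '1 .01 0 .15 0 0 0;1 .01 0 .3 0 0 0;1 .01 0 .45 0 0 0;1 .01 0 .55 0 0 0;1 .01 0 .59 0 0 0;1 .01 0 .62 0 0 0;1 .01 0 .65 0 0 0;1 .01 0 .68 0 0 0;1 .01 0 .71 0 0 0;1 .01 0 .74 0 0 0;1 .01 0 .74 0 0 0'; python3 - <<'E'
from h import *
s=arm.get_state();print(s['width'],incase(s['eef_pos']).round(4))
shot('scene','scene12');a=cv2.imread('pics/scene12.png')
cv2.imwrite('pics/c12.png',cv2.resize(a[60:230,90:300],None,fx=3.5,fy=3.5))
E
```

```text
t: 21.3
eef_pos: [0.4528, -0.1865, 0.0352]
ee_rot: [3.14, -0.005, 2.664]
force: [-0.0, -0.4, 0.2]
width: 0.0007
0.0006530444248197644 [-0.0997 -0.0007  0.0352]
```

View pics/c12.png

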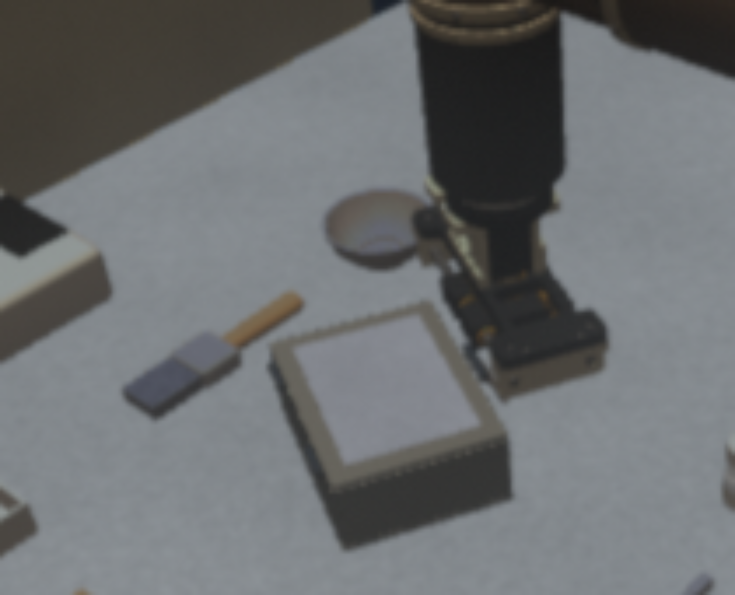

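```bash
python3 -m inch '1 -.02 0 0 0 0 0;1 -.04 0 0 0 0 0;1 -.05 0 0 0 0 0;1 -.05 0 0 0 0 0'; python3 -m inch '1 -.01 0 0 0 0 0;1 -.015 0 0 0 0 0;1 -.015 0 0 0 0 0'
```

```text
t: 21.75
eef_pos: [0.4638, -0.1925, 0.0357]
ee_rot: [3.141, -0.009, 2.663]
force: [-11.2, 12.0, 7.6]
width: 0.0004
t: 22.05
eef_pos: [0.4637, -0.1931, 0.0352]
ee_rot: [-3.141, -0.016, 2.662]
force: [-20.7, 24.0, 18.9]
width: 0.0004
```

Resistance at case x=-0.087 m with about 32 N. I'll back off and look.

```bash
python3 -m inch '1 .05 0 0 0 0 0;1 .12 0 0 0 0 0;1 .2 0 -.1 0 0 0;1 .25 0 -.25 0 0 0;1 .25 0 -.4 0 0 0;1 .25 0 -.55 0 0 0;1 .25 0 -.7 0 0 0;1 .25 0 -.7 0 0 0;1 .25 0 -.7 0 0 0'; python3 - <<'E'
from h import *
s=arm.get_state();print(s['width'],incase(s['eef_pos']).round(4))
shot('scene','scene13');f=shot('wrist','wrist13');shot('top','top13')
a=cv2.imread('pics/scene13.png')
cv2.imwrite('pics/c13.png',np.hstack([cv2.imread('pics/wrist13.png'),cv2.resize(a[80:230,110:230],None,fx=2.4,fy=384/150)]))
for nm in('wrist13','scene13','top13'):
    W=cloud(load(nm));q=incase(W);x,y,z=q[...,0],q[...,1],q[...,2]
    m=(abs(y)<.08)&(x>-.06)&(x<.06)&(z>.03)&(z<.1)
    p=np.linalg.lstsq(np.c_[q[m][:,0],q[m][:,1],np.ones(m.sum())],q[m][:,2],rcond=None)[0];print(nm,m.sum(),'lid slope',-p[0],'z',p[2])
    m=(abs(y)<.03)&(x<-.069)&(x>-.12)&(z>.02)&(z<.14)
    if m.sum(): print(' clasp',m.sum(),q[m].min(0).round(4),q[m].max(0).round(4),np.median(q[m],0).round(4))
E
```

```text
t: 22.95
eef_pos: [0.4058, -0.1618, 0.2483]
ee_rot: [3.137, 0.001, 2.664]
force: [0.4, -0.3, -0.3]
width: 0.0003
0.00028240787145932867 [-0.1528 -0.0005  0.2483]
wrist13 98 lid slope -0.0038717650658073787 z 0.06787801637096157
 clasp 32 [-0.075   0.0008  0.0339] [-0.0699  0.002   0.0693] [-0.0737  0.0013  0.0567]
scene13 1927 lid slope -0.0011129839827672136 z 0.06563039778690147
 clasp 50 [-0.0759 -0.0192  0.0431] [-0.0691  0.0222  0.0673] [-0.0718  0.0084  0.0632]
top13 2794 lid slope -0.0013022672946724006 z 0.06819712653716406
 clasp 52 [-0.0759 -0.02    0.0337] [-0.0691  0.0197  0.0724] [-0.0731  0.0014  0.0671]
```

View pics/c13.png

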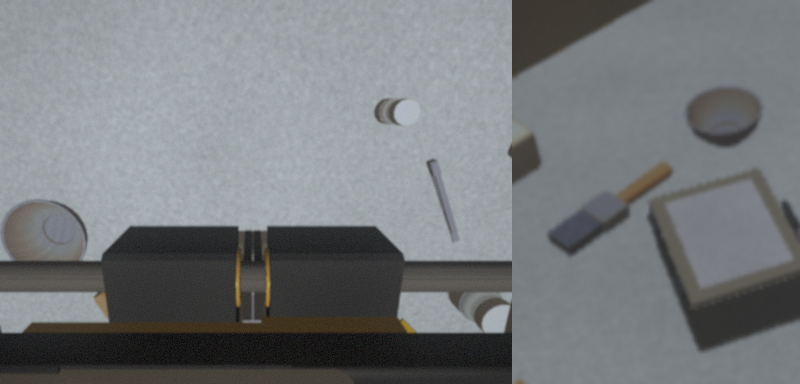

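```bash
python3 - <<'E'
from h import *
for nm in('wrist13','scene13','top13'):
    q=incase(cloud(load(nm)));x,y,z=q[...,0],q[...,1],q[...,2]
    m=(abs(y)<.019)&(x<-.06)&(x>-.12)&(z>.012)&(z<.062)
    o=np.argsort(q[m][:,2]);print(nm,m.sum());print(q[m][o][::max(1,m.sum()//14)].round(4))
    m2=m&(z<.056)
    if m2.sum()>5: print('slope dx/dz',np.polyfit(z[m2],x[m2],1))
E
```

```text
wrist13 22
[[-0.0737  0.002   0.0339]
 [-0.074   0.0008  0.0348]
 [-0.0737  0.0008  0.0371]
 [-0.0743  0.002   0.0385]
 [-0.0735  0.0008  0.0398]
 [-0.0738  0.002   0.0405]
 [-0.0734  0.0008  0.0426]
 [-0.0737  0.002   0.0432]
 [-0.0738  0.002   0.0465]
 [-0.0741  0.0008  0.0474]
 [-0.0737  0.0019  0.0493]
 [-0.0738  0.0008  0.0496]
 [-0.0736  0.0008  0.0519]
 [-0.0743  0.0019  0.0535]
 [-0.0736  0.0019  0.0548]
 [-0.0738  0.0008  0.0552]
 [-0.0738  0.0019  0.0581]
 [-0.0633  0.0019  0.0591]
 [-0.0743  0.0008  0.0592]
 [-0.0635  0.0008  0.0595]
 [-0.0738  0.0008  0.0609]
 [-0.0739  0.0019  0.0611]]
slope dx/dz [-0.00111369 -0.07375367]
scene13 15
[[-0.0754  0.0158  0.0459]
 [-0.0713 -0.0186  0.0482]
 [-0.0712  0.0125  0.0482]
 [-0.0718  0.0111  0.0504]
 [-0.0711 -0.0022  0.0505]
 [-0.0705  0.0073  0.0513]
 [-0.0712 -0.0097  0.0516]
 [-0.0714 -0.0181  0.052 ]
 [-0.0714  0.0052  0.0528]
 [-0.0719  0.0188  0.053 ]
 [-0.0723  0.0182  0.0558]
 [-0.0756  0.0169  0.057 ]
 [-0.0705  0.016   0.0581]
 [-0.0727  0.0177  0.0587]
 [-0.0691  0.0053  0.0605]]
slope dx/dz [ 0.19036251 -0.08145321]
top13 22
[[-0.0654  0.0189  0.0318]
 [-0.0751  0.014   0.0337]
 [-0.0748  0.0022  0.0355]
 [-0.0751  0.0083  0.0368]
 [-0.0747 -0.0037  0.0371]
 [-0.0656  0.0018  0.0409]
 [-0.0659  0.0079  0.0422]
 [-0.0655 -0.0041  0.0422]
 [-0.0661  0.0139  0.0429]
 [-0.0654 -0.0099  0.0431]
 [-0.0653 -0.0156  0.0449]
 [-0.0752 -0.0085  0.0471]
 [-0.0751 -0.0144  0.0473]
 [-0.0652  0.012   0.0478]
 [-0.075   0.0189  0.049 ]
 [-0.0655  0.0181  0.0496]
 [-0.0655  0.0067  0.0542]
 [-0.0652 -0.005   0.0549]
 [-0.0655  0.001   0.0562]
 [-0.0653 -0.0105  0.0583]
 [-0.0651 -0.0163  0.0584]
 [-0.0757  0.0141  0.0613]]
slope dx/dz [ 0.21810975 -0.0786663 ]
```

From the wrist, the clasp's outer face is vertical (slope 0.001, x=-0.0737 m), so it is flat. Last, I'll check the bystanders and that the robot touches nothing.

```bash
python3 - <<'E'
from h import *
a=load('top0');b=load('top13');d=cv2.absdiff(a['img'],b['img']).max(2)
for n,(u0,u1,v0,v1) in dict(tweezers=(210,230,145,200),jar=(210,236,105,135),vial=(215,236,212,232),brush=(370,395,142,212),dish=(362,408,222,268)).items():
    c=d[v0:v1,u0:u1];print(n,'max',c.max(),'n>30',(c>30).sum())
s=arm.get_state();print(s['eef_pos'],s['force'],s['qd'].round(3),s['t'])
E
```

```text
tweezers max 44 n>30 1018
jar max 47 n>30 672
vial max 113 n>30 366
brush max 93 n>30 1154
dish max 89 n>30 1516
[ 0.40427285 -0.16174363  0.24570782] [ 0.68638249  0.27599059 -0.90190045] [ 0.002  0.01  -0.006  0.001 -0.002  0.   ] 23.1
```

```bash
python3 - <<'E'
from h import *
a=load('top0');b=load('top13')
for f in(a,b): print(f['img'].mean())
A,B=cloud(a),cloud(b)
for n,(u0,u1,v0,v1,h) in dict(tweezers=(205,235,140,205,.005),jar=(205,240,100,140,.03),vial=(210,240,208,235,.03),brush=(366,395,138,212,.012),dish=(360,410,220,270,.02)).items():
    o=[]
    for W in(A,B):
        w=W[v0:v1,u0:u1].reshape(-1,3);w=w[w[:,2]>h];o.append(np.median(w[:,:2],0).round(4))
    print(n,o)
E
```

```text
99.35304260253906
116.85514831542969
tweezers [array([0.5503, 0.0313]), array([0.5561, 0.0316])]
jar [array([0.6871, 0.0153]), array([0.6872, 0.0153])]
vial [array([0.4217, 0.0057]), array([ 0.4377, -0.0344])]
brush [array([ 0.5676, -0.416 ]), array([ 0.5698, -0.4169])]
dish [array([ 0.3629, -0.4333]), array([ 0.4168, -0.1917])]
```

View pics/top13.png

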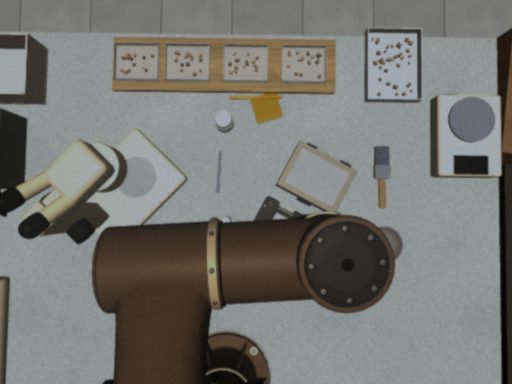

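The arm hides the vial and dish from the top camera, so I'll compare them in the scene view.

```bash
python3 - <<'E'
from h import *
A,B=cloud(load('scene0')),cloud(load('scene13'))
for n,c,r,h in [('tweezers',(.556,.03),.09,.006),('jar',(.687,.015),.05,.03),('vial',(.42,.004),.04,.03),('brush',(.54,-.415),.12,.013),('dish',(.365,-.43),.08,.02)]:
    for W in (A,B):
        d=np.hypot(W[...,0]-c[0],W[...,1]-c[1]);m=(d<r)&(W[...,2]>h)&(W[...,2]<.1)
        print(n,m.sum(),np.median(W[m],0).round(3) if m.any() else '')
E
```

```text
tweezers 84 [0.536 0.032 0.007]
tweezers 78 [0.533 0.032 0.008]
jar 566 [0.699 0.023 0.067]
jar 564 [0.699 0.024 0.067]
vial 141 [0.427 0.009 0.055]
vial 140 [0.428 0.009 0.055]
brush 636 [ 0.552 -0.405  0.018]
brush 630 [ 0.563 -0.409  0.018]
dish 361 [ 0.359 -0.429  0.031]
dish 370 [ 0.359 -0.429  0.031]
```

View pics/scene13.png

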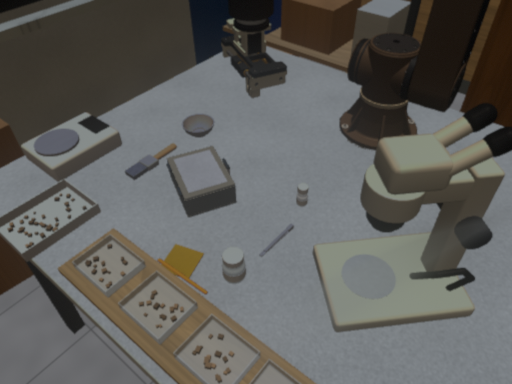

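The case is shut with the clasp down. The jar, vial, dish and tweezers are where they were; the brush is at the same pixels in the scene view. Handing in.

```bash
python3 -c "
from station import arm
print(arm.job_done())"
```

```text
the job is handed in; nothing more can be done
None
```

I took the rock off the stage, set it down in the case, closed the lid and folded the clasp flat. I then handed the job in at about 23 s; no verdict was reported.

**Last checks**
- **Rock:** I saw it lying flat in the case before the lid closed. It was not visible after that.
- **Lid:** flat to within about 0.004 rad, with its top at 66–68 mm (the sheet says 67).
- **Clasp:** the wrist depth shows its outer face vertical, with a slope of about 0.001. Fits to the other two views gave about 0.2, but those points mix the flap with the case wall, so I discounted them.
- **Microscope:** no bump showed in the force readings or the pictures.
- **Other objects:** the jar, vial, dish and tweezers are within about 3 mm of their start positions in the scene view. The brush median moved 11 mm there, which I put down to the lid being in that window. In the top view it moved 2 mm.

**What disagreed or went off plan**
- **Rock angle:** the rock lay about 0.53 rad from the microscope's x axis, although the sheet says at most 0.25. Three views agreed, so I gripped it at the measured angle.
- **Gripper turn:** the last joint reached its limit on the first approach, so I turned the gripper half a turn.
- **Placing:** the planned leaning placement ran close to the wrist's singularity. I lowered the rock with the tool vertical, so it was tilted when it touched the floor, then settled flat.
- **Lid:** I nudged it from 1.58 to 1.65 rad while placing the rock.
- **Clasp force:** the final push on the clasp peaked at about 37 N in total before I backed off.

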